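# Slide the catch bin under the chute and tip the dowel blanks in

## Task

Push the blue catch bin along its rails, right up against the stop under the green chute's spout, while the dowel blanks are still on the red tray. Then lift the tray by its black handle so that all three dowels roll down the chute into the bin, and lower the tray back onto its support. Leave the bin home and do not disturb the glue bottle, hammer, sanding block and jar on the bench.

Things in the scene. Friction and masses are not known exactly. Their poses are not given: they have to be found in the camera images.
- station: fixed chute station: plywood base board (top 18 mm high) with two rails, and an aluminium frame round a green sheet-metal chute up to 240 mm high. Origin on the bench below the frame's middle, where the bin's centre stands when home. x axis: the direction the bin is pushed home, away from the robot and to its left; y: towards the tip tray; z up. Frame legs at x = -87 and 75, y = +-115 mm, 25 x 20 mm.
- crossbar (a point): middle of the frame's near crossbar, its lower near edge: 155 mm above the bench at station x = -99 mm, 29 mm nearer to the robot than the bin's near wall when home. The 25 mm square bar spans the whole width, so the last part of the push needs the tool leaning, fingertips reaching forward beneath the bar.
- spout (a point): centre of the green spout's mouth, 115 mm above the bench at station (0, -16) mm; the mouth is 106 mm along station x and 77 mm along y.
- bin (a joint): slide of the blue open catch bin in m, along station x: 0 fully drawn out to the robot, 0.120 home against the rubber stop under the spout. Starts 0 to 0.05. About 2 N of friction; it stays where it is left.
- bin_push (a point): middle of the bin's outer near wall (the face towards the robot), 55 mm above the bench. The bin is 140 mm along the rails, 170 mm wide, 75 mm high, walls 4 mm; underside 25 mm and rim 100 mm above the bench. Pushing this face along station x moves the bin home; the face is then at station x = -70 mm.
- bin_floor (a point): centre of the bin's inner floor, 29 mm above the bench; axes as the station's.
- tray (a joint): hinge of the red tip tray in rad: 0 resting on its support (its floor then slopes 0.1 rad down away from the chute), grows as the handle is lifted, to 0.9. From 0.4 to 0.6 the dowels roll out onto the chute. The tray weighs 0.3 kg and sinks back, damped, when released.
- tray_hinge (a point): centre of the tray's hinge axis, which is parallel to station x, 205 mm above the bench at station (0, 122) mm. The tray floor lies level with the hinge, 110 mm long from it, 112 mm wide, with walls 30 mm high on the two sides and outer end.
- tray_handle (a point): grip point of the tray's black handle, a round bar 16 mm thick and 75 mm long that juts from the tray's outer end along station +y (dipping 0.1 rad at rest). The point is on the bar's axis, 46 mm out from the end wall, 158 mm from the hinge, about 200 mm above the bench at rest. It can be pinched from above, fingers closing along station x; nothing stands beside or below it.
- dowel1_center (a point): bare wooden dowel blank, 100 mm long, 30 mm in diameter, 0.05 kg, that starts lying on the tip tray parallel to the station's x axis and rolls freely. The point is its centre. This one starts farthest from the chute.
- dowel2_center (a point): bare wooden dowel blank, 100 mm long, 30 mm in diameter, 0.05 kg, that starts lying on the tip tray parallel to the station's x axis and rolls freely. The point is its centre. This one starts in the middle.
- dowel3_center (a point): bare wooden dowel blank, 100 mm long, 30 mm in diameter, 0.05 kg, that starts lying on the tip tray parallel to the station's x axis and rolls freely. The point is its centre. This one starts nearest to the chute.
- glue_c (a point): bystander: yellow glue bottle, 60 mm in diameter, 150 mm high, upright; point half-way up.
- hammer_grip (a point): bystander: hammer, about 300 mm long, lying on the bench; point on the handle.
- sander_c (a point): bystander: cork sanding block 110 x 65 x 42 mm; point at its centre.
- jar_c (a point): bystander: glass jar with grey lid, 70 mm in diameter, 90 mm high; point half-way up.
Mind the look-alikes: they are no part of the job. Leave any purple or yellow look-alike of the part that bears dowel3_center alone.

How it is judged:
On the way, in this order (a step that is already met when the one before it is completed fails the run):
1. the bin is pushed home against the stop while all three dowels are still up on the tray (value of joint bin above 0.108 m and height (world z) of each of dowel1_center, dowel2_center, dowel3_center above 0.195 m and value of joint tray below 0.1 rad), for 0.2 s.
2. all three dowels are in the bin, which is home (value of joint bin above 0.108 m and x of dowel1_center in the frame of bin_floor between -0.066 and 0.066 m and y of dowel1_center in the frame of bin_floor between -0.081 and 0.081 m and z of dowel1_center in the frame of bin_floor between 0 and 0.055 m and x of dowel2_center in the frame of bin_floor between -0.066 and 0.066 m and y of dowel2_center in the frame of bin_floor between -0.081 and 0.081 m and z of dowel2_center in the frame of bin_floor between 0 and 0.055 m and x of dowel3_center in the frame of bin_floor between -0.066 and 0.066 m and y of dowel3_center in the frame of bin_floor between -0.081 and 0.081 m and z of dowel3_center in the frame of bin_floor between 0 and 0.055 m), for 0.2 s.
At the end, for the whole second after the job is handed in: The bin is within 12 mm of the stop, all three dowels lie inside it below its rim, and the tray is back down on its support (within 0.08 rad) (all of step 2 and value of joint tray below 0.08 rad); the robot touches nothing.
It fails at once if the glue bottle is moved more than 30 mm (distance of glue_c from where it was at the start of the episode above 0.03 m).
It fails at once if the hammer is moved more than 30 mm (distance of hammer_grip from where it was at the start of the episode above 0.03 m).
It fails at once if the sanding block is moved more than 30 mm (distance of sander_c from where it was at the start of the episode above 0.03 m).
It fails at once if the jar is moved more than 30 mm (distance of jar_c from where it was at the start of the episode above 0.03 m).
It also fails if it takes over 61 s, if anything falls off the work surface, if the arm or the gripper's body presses on something with over 40 N, if the wrist force passes 120 N, or if a joint passes its speed limit or range.

## Robot

A 7-joint arm with a two-finger parallel gripper is mounted at the origin on the work surface. World frame = base frame: x ahead of the robot, y to its left, z up, the work surface at z = 0. Lengths are in m, angles in rad, forces in N, time in s.
With the tool pointing down it reaches from about 0.4 to 0.85 m from the base axis. Payload 4.5 kg.
Tool frame: the origin (TCP) lies midway between the tips of the shut fingers; the grasp point (between the pads) lies 19 mm behind it; z points along the fingers, x is the direction in which the jaws open and shut, and the axes are right-handed (so a half turn about z gives the same grasp; the last joint's range is limited). The gripper opens to 88 mm and grips with 3 to 60 N. Pads are 18 mm wide; open, the fingers measure 123 mm over their backs; the gripper's body (75 mm by 187 mm) begins 45 mm behind the grasp point.
Start: joints at [1.262, 0.689, -0.195, 1.565, 0.157, 0.902, -0.215], TCP at [0.21, -0.589, 0.239] pointing down, gripper open.
Joint ranges: [-3.01, 3.01], [-0.46, 2.08], [-1.47, 1.51], [0.13, 2.56], [-1, 4.14], [0.04, 2.09], [-2.66, 2.66]. Speed limits (rad/s): [2.57, 2.57, 3.14, 3.14, 3.14, 3.14, 3.14].

## Interface

Orientations are given as a unit quaternion [x, y, z, w].
In Python, from workcell import read_state, eyes, ticket, spotter gives the robot as it stands. The module is installed in compiled form; this text tells all that it offers.
- The arm moves only by the tool play_rows, never from a script. Its arguments are lists of equal length, an entry for each row: "delta_pos": the shift along the tool's x, y, z in cm, a list of three; "rot": the turn, a rotation vector about the tool's x, y, z in degrees, a list of three; "grip": the finger opening in cm, from 0 to 8.81. A call has 1 to 5 rows; each row shifts and turns the commanded pose from where the row before left it, along the tool's axes as they then stand; what a row does not reach is not made up. A row lasts 1/10 s, in which the tool goes at most 50 mm and 8.59 degrees, less where a joint would pass 70% of its speed; a pose out of reach is approached as far as the arm can. A call with a gripper value outside its range is refused whole. The fingers move at their own pace and stop on an object; "newtons" is the grip in N (left out, the last holds). Time passes only in rows, so rows that do not move let the fingers close. It gives the time, the measured TCP pose, the force and the opening at its end, in the units of the state.
- read_state(): the state, without advancing time (a new reading comes with each control period).
- eyes.read_camera(name): name is "scene" or "side" or "wrist"; returns a dict with "pixels" (400x640x3 uint8, blue, green, red), "K" (3x3 intrinsics, pixels), "extrinsics" (4x4, takes a point from camera to world coordinates). Camera axes: x right, y down, z forward; pixel columns grow to the right and rows downward; lengths in m; the calibration is good to about 2 mm. A picture is of the moment at which its call begins. There is no depth.
- ticket.close_job(): hands the job in, once; it reports no verdict.
Trained networks look in a picture, given as the dict that the camera call returned (one of the last four; its "shot" number tells which), for a name from the list of things; names that differ only in an ending like _2 or _b are one class to them, and where a whole thing is asked for, a point or a joint stands for the part that bears it (a point fixed in the world has none). Each returns a list of dicts, best first, with "conf" (0 to 1); they miss things now and then, are a little off and sometimes report something else, mostly with a low value. They report only what shows in the picture. A call takes as long as a camera call. They do not tell look-alikes from the thing itself.
- spotter.find_in(target, picture): "centre" ([column, row] in pixels, amid what is visible of it).
The state is a dict: "t": time; "joints": joint angles; "joint_vel": joint speeds; "tau": joint torques, N m; "position": TCP position; "tcp_rot": TCP orientation; "ft_force": force on the tool from outside, world axes, zero at the start; "ft_torque": the same for the moment, N m; "finger_gap": finger opening in m.
Only numpy, scipy, OpenCV 4.12 (cv2) and the standard library are available. Lean on these libraries where they do the work, as an engineer would, in place of code of your own. Each camera call takes 0.05 s, during which the arm holds its last target.

## Working session

There is one attempt and no reset: what is moved stays moved. The work goes in short steps, Python scripts to look and compute and a tool call to move; the robot and the scene stay as the last step left them, time stands still between calls to the robot, and variables do not carry over. Pictures are saved under pics/ and viewed, and the job is handed in when it is done.

Besides the shell and the picture viewer there is one more tool, called as name(argument=value, ...) on one line, values as JSON. play_rows: Moves the arm, as the interface text tells. Its arguments: {"type":"object","properties":{"delta_pos":{"type":"array"},"rot":{"type":"array"},"grip":{"type":"array"},"newtons":{"type":"number"}},"required":["delta_pos","rot","grip"]}

```bash
mkdir -p pics; ls; python3 - <<'E'
from workcell import read_state, eyes, spotter
import cv2
s=read_state();print(s['t'],s['position'],s['tcp_rot'],s['finger_gap'])
for n in ("scene","side"):
    p=eyes.read_camera(n);cv2.imwrite(f"pics/{n}0.png",p["pixels"])
    print(n,p["K"].tolist(),p["extrinsics"].round(4).tolist())
    for t in ["station","crossbar","spout","bin","bin_push","bin_floor","tray","tray_hinge","tray_handle","dowel1_center","dowel3_center","glue_c","hammer_grip","sander_c","jar_c"]:
        try: print(t,[(np_['centre'],round(np_['conf'],2)) for np_ in spotter.find_in(t,p)][:4])
        except Exception as e: print(t,e)
print(read_state()['t'])
E
```

```text
pics
0.0 [ 0.20981619 -0.58806913  0.23791491] [ 8.17367731e-01 -5.76115588e-01 -7.82538674e-04 -4.56643337e-04] 0.08829073924298995
scene [[464.67943612958936, 0.0, 323.9890493229689], [0.0, 464.67943612958936, 199.7808705988322], [0.0, 0.0, 1.0]] [[0.0736, 0.6141, -0.7858, 1.4886], [0.9972, -0.0574, 0.0486, -0.1165], [-0.0153, -0.7871, -0.6166, 0.9038], [0.0, 0.0, 0.0, 1.0]]
station [([313.2, 265.5], 0.79)]
crossbar [([317.2, 263.5], 0.9)]
spout [([368.7, 192.0], 0.63), ([314.1, 263.1], 0.57)]
bin [([270.4, 272.1], 0.95)]
bin_push [([269.8, 269.8], 0.66), ([357.9, 174.6], 0.55), ([315.8, 263.8], 0.46)]
bin_floor [([270.7, 256.2], 0.57)]
tray [([368.3, 191.3], 0.89)]
tray_hinge [([355.9, 196.1], 0.58)]
tray_handle [([356.2, 193.4], 0.83), ([357.3, 174.4], 0.36)]
dowel1_center [([360.3, 174.1], 0.63)]
dowel3_center [([351.4, 189.0], 0.93), ([403.1, 226.8], 0.77), ([276.9, 204.1], 0.68), ([356.0, 193.0], 0.18)]
glue_c [([497.9, 212.6], 0.91)]
hammer_grip []
sander_c [([431.6, 184.1], 0.93)]
jar_c [([490.8, 252.6], 0.61), ([315.0, 262.4], 0.18)]
side [[463.4287926570383, 0.0, 324.15210773775516], [0.0, 463.4287926570383, 198.16575506158205], [0.0, 0.0, 1.0]] [[-0.9467, -0.2258, 0.2296, 0.1865], [-0.322, 0.6665, -0.6724, 0.9452], [-0.0012, -0.7105, -0.7037, 1.1891], [0.0, 0.0, 0.0, 1.0]]
station [([315.1, 174.7], 0.67)]
crossbar [([282.2, 200.9], 0.96)]
spout [([282.3, 204.8], 0.95)]
bin [([316.6, 179.0], 0.79)]
bin_push [([315.6, 173.9], 0.98)]
bin_floor []
tray [([315.4, 204.3], 0.94)]
tray_hinge [([315.9, 207.9], 0.92)]
tray_handle [([312.6, 208.0], 0.64)]
dowel1_center [([315.5, 204.3], 0.47)]
dowel3_center [([306.0, 284.1], 0.82), ([304.5, 190.7], 0.68), ([378.5, 207.6], 0.6), ([360.3, 236.0], 0.55)]
glue_c [([262.8, 346.4], 0.84)]
hammer_grip [([382.5, 150.9], 0.66)]
sander_c [([358.1, 336.2], 0.82), ([313.4, 204.6], 0.43)]
jar_c [([233.2, 315.4], 0.94)]
1.6
```

View pics/scene0.png

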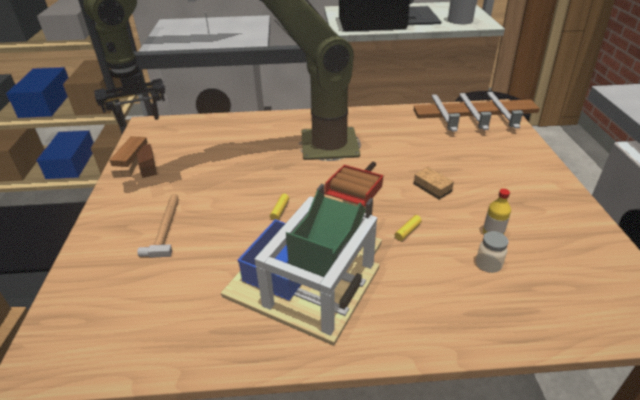

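View pics/side0.png

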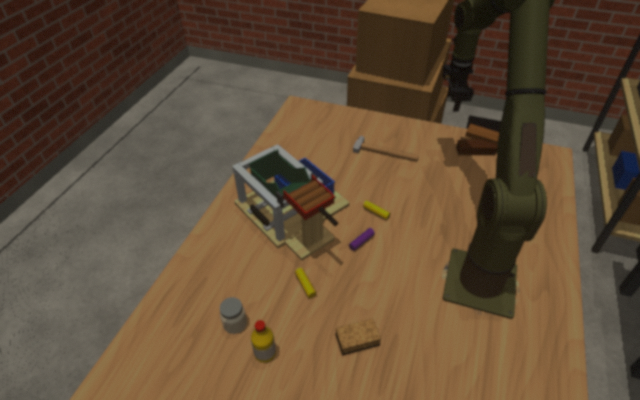

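```bash
python3 - <<'E'
import cv2
a=cv2.imread("pics/scene0.png")[150:340,210:400];cv2.imwrite("pics/sc_crop.png",cv2.resize(a,(760,760)[:2] and (600,600),interpolation=cv2.INTER_CUBIC))
a=cv2.imread("pics/side0.png")[130:280,220:370];cv2.imwrite("pics/si_crop.png",cv2.resize(a,(600,600),interpolation=cv2.INTER_CUBIC))
E
```

```text
(no output)
```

View pics/sc_crop.png

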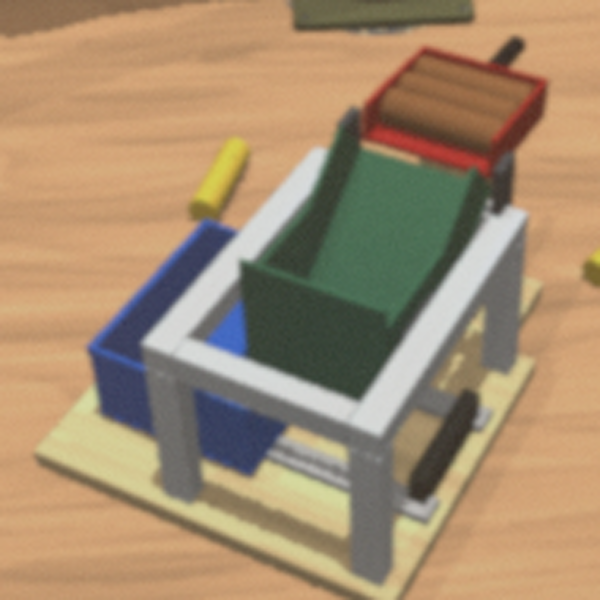

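View pics/si_crop.png

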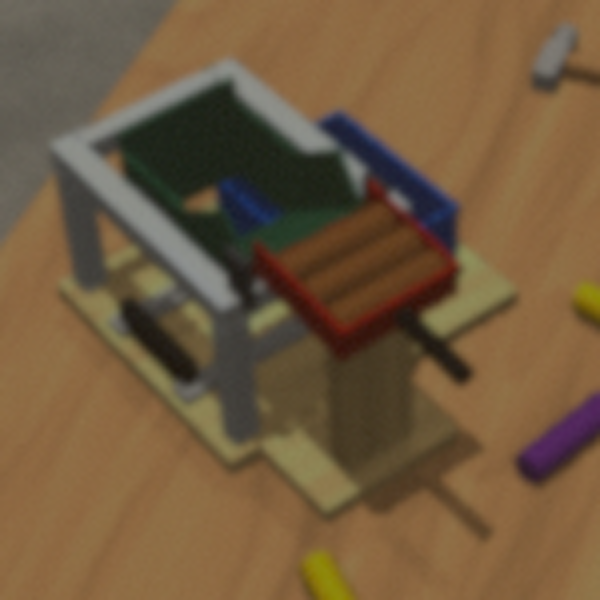

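```bash
cat > h.py <<'E'
import numpy as np, cv2
from scipy.optimize import least_squares
from scipy.spatial.transform import Rotation as R
CAM={"scene":(np.array([[464.679,0,323.989],[0,464.679,199.781],[0,0,1]]),np.array([[0.0736,0.6141,-0.7858,1.4886],[0.9972,-0.0574,0.0486,-0.1165],[-0.0153,-0.7871,-0.6166,0.9038],[0,0,0,1]])),
"side":(np.array([[463.429,0,324.152],[0,463.429,198.166],[0,0,1]]),np.array([[-0.9467,-0.2258,0.2296,0.1865],[-0.322,0.6665,-0.6724,0.9452],[-0.0012,-0.7105,-0.7037,1.1891],[0,0,0,1]]))}
def proj(c,P):
    K,E=CAM[c]; P=np.atleast_2d(P); q=(P-E[:3,3])@E[:3,:3]; q=q@K.T; return q[:,:2]/q[:,2:]
def s2w(p,P):
    P=np.atleast_2d(P);c,s=np.cos(p[2]),np.sin(p[2]);return np.c_[p[0]+c*P[:,0]-s*P[:,1],p[1]+s*P[:,0]+c*P[:,1],P[:,2]]
E
cat > fit.py <<'E'
from h import *
a=.19/.6*10/10
S=lambda u,v:(210+u*190/600,150+v*190/600)
D=lambda u,v:(220+u/4,130+v/4)
t=.18
obs=[("scene",(-.0995,-.125,t),S(145,345)),("scene",(.0875,-.125,t),S(362,440)),("scene",(.0875,.125,t),S(527,217)),
("scene",(0,.308,.186),S(515,43)),("scene",(-.056,.234,.224),S(425,48)),("scene",(.056,.234,.224),S(547,80)),
("side",(-.0995,-.125,t),None),("side",(.0875,-.125,t),D(52,145)),("side",(.0875,.125,t),D(222,308)),
("side",(0,.308,.186),D(463,375)),("side",(-.056,.234,.224),D(457,266)),("side",(.056,.234,.224),D(343,328))]
obs=[o for o in obs if o[2]]
f=lambda p:np.concatenate([(proj(o[0],s2w(p,[o[1]]))[0]-o[2]) for o in obs])
best=min((least_squares(f,[.6,0,y],loss='soft_l1') for y in (0,.8,1.6)),key=lambda r:r.cost)
p=best.x;print(p,best.cost);print(f(p).reshape(-1,2).round(1))
np.save("p.npy",p)
# bin rim points (bin local x offset b = slide-0.12): corners
Bo=[("scene",(-.07,-.085,.1),S(92,348)),("scene",(-.07,.085,.1),S(208,222)),("side",(-.07,.085,.1),D(457,210)),("side",(-.07,-.085,.1),D(333,115)),("scene",(.07,-.085,.025),S(250,473))]
g=lambda b:np.concatenate([(proj(o[0],s2w(p,[np.array(o[1])+[b[0],0,0]]))[0]-o[2]) for o in Bo])
r=least_squares(g,[-.1],loss='soft_l1');print("slide",.12+r.x);print(g(r.x).reshape(-1,2).round(1))
E
python3 fit.py
```

```text
[ 0.70554092 -0.07739408  1.01398299] 16.309132335113773
[[-2.4 -0.8]
 [ 5.2 -1.1]
 [ 0.3 -1.6]
 [ 0.3  4. ]
 [-1.2 -0.7]
 [-0.   0.1]
 [-1.1 -1.3]
 [-0.5 -0.5]
 [ 0.2  2.5]
 [ 0.2 -1.9]
 [-1.1 -0.2]]
slide [0.00852896]
[[-0.7  0.2]
 [ 0.3 -0.8]
 [-0.5 -1.6]
 [ 0.7 -2. ]
 [ 0.9  1.6]]
```

```bash
cat > ov.py <<'E'
from h import *
import sys
p=np.load("p.npy");b=float(sys.argv[1])-.12
def box(x0,x1,y0,y1,z0,z1):
    c=[(x,y,z) for x in (x0,x1) for y in (y0,y1) for z in (z0,z1)]
    return [(c[i],c[j]) for i in range(8) for j in range(i+1,8) if sum(u!=v for u,v in zip(c[i],c[j]))==1]
L=[]
for x in(-.087,.075):
    for y in(-.115,.115): L+=box(x-.0125,x+.0125,y-.01,y+.01,.018,.155)
L+=box(-.0995,.0875,-.125,.125,.155,.18)
B=box(-.07+b,.07+b,-.085,.085,.025,.1)
def tp(x,d,h): c,s=np.cos(.1),np.sin(.1); return (x,.122+d*c+h*s,.205-d*s+h*c)
T=[(tp(*i),tp(*j)) for i,j in box(-.056,.056,0,.11,0,.03)]+[(tp(0,.11,0),tp(0,.187,0))]
for n,(x,y,w) in {"scene":(210,150,190),"side":(220,130,150)}.items():
    f=600/w*1.0
    a=cv2.resize(cv2.imread(f"pics/{n}0.png")[y:y+w,x:x+w],(600,600),interpolation=cv2.INTER_CUBIC)
    for LL,col in((L,(0,0,255)),(B,(0,255,255)),(T,(255,255,0))):
        for i,j in LL:
            q=(proj(n,s2w(p,[i,j]))-[x,y]+.5)*f
            cv2.line(a,tuple(int(v) for v in q[0]),tuple(int(v) for v in q[1]),col,1,cv2.LINE_AA)
    cv2.imwrite(f"pics/ov_{n}_{sys.argv[2]}.png",a)
E
python3 ov.py 0.0085 1
```

```text
(no output)
```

View pics/ov_scene_1.png

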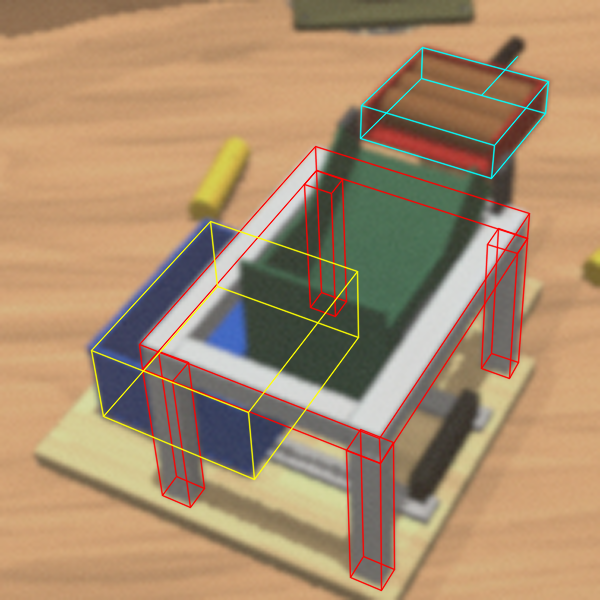

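View pics/ov_side_1.png

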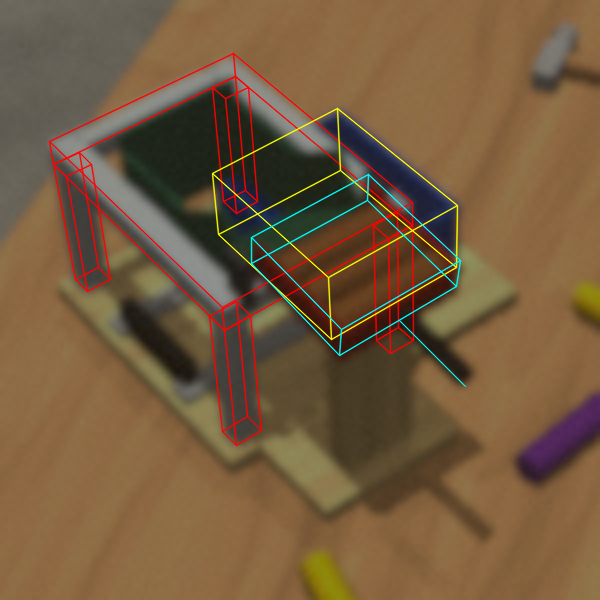

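```bash
sed -i 's/S(362,440)/S(379,440)/; s/\.308,\.186/.309,.197/; ' fit.py; sed -i 's/^obs=\[o for/obs+=[("scene",(.0625,-.105,.018),S(352,567)),("scene",(.0875,-.125,.018),S(377,585)),("scene",(-.0995,-.125,.018),S(160,493)),("scene",(-.0745,-.125,.018),S(182,503)),("scene",(.0875,.125,.018),S(513,372)),("side",(.0875,.125,.018),D(235,440)),("side",(.0625,.125,.018),D(258,430)),("side",(.0875,-.125,.018),D(85,290)),("side",(-.0995,-.125,.18),D(232,58))]\nobs=[o for/' fit.py; python3 fit.py; sed -i 's/tp(0,.11,0),tp(0,.187,0)/tp(0,.11,.011),tp(0,.187,.011)/' ov.py; python3 ov.py 0.0085 2
python3 - <<'E'
from h import *
p=np.load("p.npy")
for n,q in dict(push=(-.19+.0085,0,.055),home=(-.07,0,.055),xbar=(-.099,0,.155),handle=(0,.122+.158,.2),hinge=(0,.122,.205),legNR=(-.087,.115,0)).items(): print(n,s2w(p,[q]).round(4))
E
```

```text
[ 0.70523116 -0.07812493  1.00960113] 23.860708362225715
[[-2.8 -1.1]
 [-0.9 -1.2]
 [ 0.2 -1.5]
 [ 0.9  0.6]
 [-1.1 -0.7]
 [ 0.   0.2]
 [-0.8 -1.5]
 [-0.5 -0.7]
 [ 0.3  0.2]
 [ 0.1 -1.9]
 [-1.2 -0.2]
 [ 2.6 -3.9]
 [ 0.4  1.2]
 [-0.2 -0. ]
 [ 1.6  0.7]
 [ 1.2 -3.3]
 [-0.   0.8]
 [ 0.4 -0.4]
 [-2.7 -3.4]
 [ 0.2 -1.6]]
slide [0.00934581]
[[-0.6 -0. ]
 [ 0.6 -0.9]
 [-0.4 -1.4]
 [ 0.9 -2. ]
 [ 0.8  1.6]]
push [[ 0.6086 -0.2318  0.055 ]]
home [[ 0.668  -0.1374  0.055 ]]
xbar [[ 0.6525 -0.1619  0.155 ]]
handle [[0.4682 0.0709 0.2   ]]
hinge [[ 0.6019 -0.0132  0.205 ]]
legNR [[ 0.5616 -0.0906  0.    ]]
```

View pics/ov_scene_2.png

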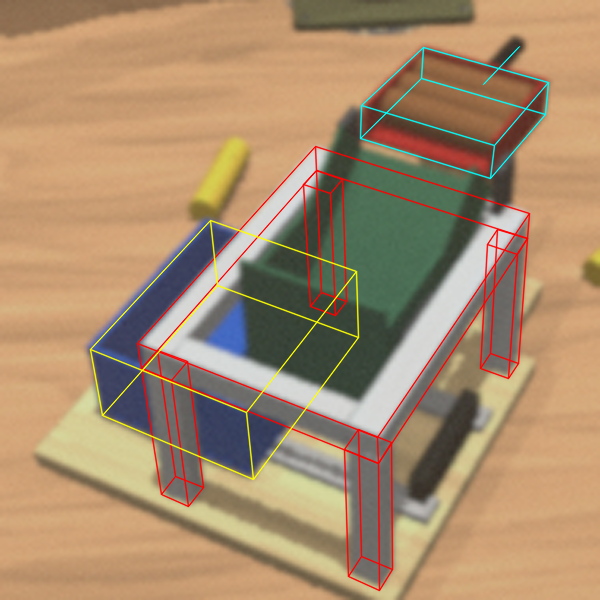

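View pics/ov_side_2.png

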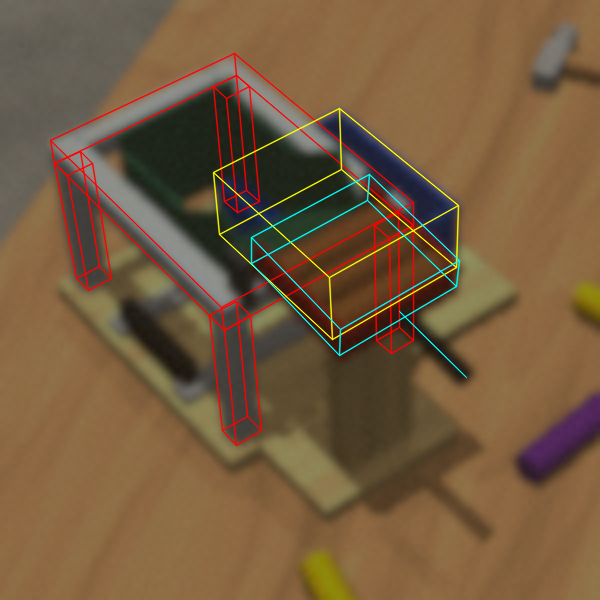

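```bash
cat > plan.py <<'E'
from h import *
from workcell import read_state
p=np.load("p.npy")
Sx=np.array([np.cos(p[2]),np.sin(p[2]),0]);Sy=np.array([-Sx[1],Sx[0],0]);Z=np.array([0,0,1.])
def Rpush(deg):  # tool x=-Sy, z tilted toward Sx
    a=np.radians(deg);z=np.sin(a)*Sx-np.cos(a)*Z;x=-Sy;return np.c_[x,np.cross(z,x),z]
def Rgrip(sgn,deg): # tool x = sgn*Sx, pitch: z leaning by deg (tray lift)
    a=np.radians(deg);z=np.sin(a)*Sy-np.cos(a)*Z;x=sgn*Sx;return np.c_[x,np.cross(z,x),z]
def plan(P,Rt,n=None,maxp=.045,maxr=8,st=None):
    s=read_state();P0=np.array(s['position']);R0=R.from_quat(s['tcp_rot'])
    if st: P0,R0=st
    Rt=R.from_matrix(Rt);dv=(R0.inv()*Rt).as_rotvec();d=P-P0
    n=n or int(max(np.ceil(np.linalg.norm(d)/maxp),np.ceil(np.degrees(np.linalg.norm(dv))/maxr),1))
    rows=[];c=P0.copy();r=R0
    for i in range(n):
        tgt=P0+d*(i+1)/n
        dp=(r.inv().apply(tgt-c)*100).round(1 if n>1 else 2);rv=(r.inv()*(R0*R.from_rotvec(dv*(i+1)/n))).as_rotvec()
        rv=np.degrees(rv).round(1);c=c+r.apply(dp/100);r=r*R.from_rotvec(np.radians(rv));rows.append((dp.tolist(),rv.tolist()))
    print(n,"rows  err",(P-c).round(4),"t",s['t'],'F',np.round(s['ft_force'],1))
    for k in range(0,n,5): print("dp",[x[0] for x in rows[k:k+5]],"\nrot",[x[1] for x in rows[k:k+5]])
    return c,r
def W(x,y,z): return s2w(p,[(x,y,z)])[0]
def where():
    s=read_state();q=np.array(s['position'])-[p[0],p[1],0];print("station TCP",[round(float(v),4) for v in (q@Sx,q@Sy,q[2])],"t",s['t'],"F",np.round(s['ft_force'],1),"gap",round(s['finger_gap'],4),"j",np.round(s['joints'],2));m=R.from_quat(s['tcp_rot']).as_matrix();print("tool x",(m[:,0]@Sx).round(2),(m[:,0]@Sy).round(2),m[2,0].round(2),"z",(m[:,2]@Sx).round(2),(m[:,2]@Sy).round(2),m[2,2].round(2))
E
python3 - <<'E'
from plan import *
def tri(a,b):
    A=[];y=[]
    for c,uv in (("scene",a),("side",b)):
        K,E=CAM[c];d=E[:3,:3]@np.linalg.solve(K,[*uv,1]);d/=np.linalg.norm(d);M=np.eye(3)-np.outer(d,d);A.append(M);y.append(M@E[:3,3])
    return np.linalg.solve(sum(A),sum(y))
print("glue",tri((498,213),(263,346)),"sand",tri((432,184),(358,336)),"jar",tri((491,253),(233,315)),"hamhead",tri((155,251),(360,145)),"hamend",tri((175,198),(416,159)))
print(W(-.25,0,.2),W(-.24,0,.055))
c=plan(W(-.27,0,.2),Rpush(45))
E
```

```text
glue [0.52592176 0.4354614  0.06248562] sand [0.3061336  0.30648741 0.01494388] jar [0.65336376 0.36999769 0.03966604] hamhead [ 0.53258309 -0.52702159  0.00677859] hamend [ 0.2977356  -0.51254857  0.0081531 ]
[ 0.57218155 -0.28977984  0.2       ] [ 0.57750353 -0.28131364  0.055     ]
11 rows  err [-0.0001 -0.0005  0.0002] t 1.6 F [ 0.8 -0.7 -0.1]
dp [[-1.3, -3.9, 0.4], [-1.1, -3.9, 0.6], [-0.9, -3.9, 0.9], [-0.6, -3.9, 1.3], [-0.4, -3.8, 1.5]] 
rot [[3.9, -1.4, -3.3], [4.0, -1.3, -3.3], [3.9, -1.4, -3.3], [3.9, -1.3, -3.3], [4.0, -1.4, -3.2]]
dp [[-0.1, -3.7, 1.7], [0.2, -3.6, 2.0], [0.4, -3.4, 2.3], [0.6, -3.2, 2.5], [0.9, -3.0, 2.6]] 
rot [[3.9, -1.4, -3.3], [3.9, -1.3, -3.3], [4.0, -1.4, -3.3], [3.9, -1.4, -3.3], [4.0, -1.3, -3.3]]
dp [[1.1, -2.8, 2.9]] 
rot [[3.9, -1.4, -3.3]]
```

play_rows(delta_pos=[[-1.3,-3.9,0.4],[-1.1,-3.9,0.6],[-0.9,-3.9,0.9],[-0.6,-3.9,1.3],[-0.4,-3.8,1.5]], rot=[[3.9,-1.4,-3.3],[4.0,-1.3,-3.3],[3.9,-1.4,-3.3],[3.9,-1.3,-3.3],[4.0,-1.4,-3.2]], grip=[0,0,0,0,0])

```text
t: 2.1
position: [0.371, -0.4593, 0.2211]
tcp_rot: [0.878, -0.444, 0.051, -0.174]
ft_force: [0.9, 1.2, -1.1]
finger_gap: 0.0507
```

play_rows(delta_pos=[[-0.1,-3.7,1.7],[0.2,-3.6,2.0],[0.4,-3.4,2.3],[0.6,-3.2,2.5],[0.9,-3.0,2.6]], rot=[[3.9,-1.4,-3.3],[3.9,-1.3,-3.3],[4.0,-1.4,-3.3],[3.9,-1.4,-3.3],[4.0,-1.3,-3.3]], grip=[0,0,0,0,0])

```text
t: 2.6
position: [0.5302, -0.3322, 0.2033]
tcp_rot: [0.891, -0.288, 0.098, -0.338]
ft_force: [0.1, 0.2, -0.3]
finger_gap: 0.01
```

play_rows(delta_pos=[[1.1,-2.8,2.9],[0,0,0]], rot=[[3.9,-1.4,-3.3],[0,0,0]], grip=[0,0])

```text
t: 2.8
position: [0.5638, -0.3018, 0.1986]
tcp_rot: [0.887, -0.253, 0.105, -0.371]
ft_force: [-0.9, 0.4, -0.4]
finger_gap: 0.0003
```

```bash
python3 - <<'E'
from plan import *
where()
plan(W(-.24,0,.055),Rpush(45))
E
```

```text
station TCP [-0.2646, 0.0007, 0.1986] t 2.8 F [-0.9  0.4 -0.4] gap 0.0003 j [ 1.17  1.03 -0.8   1.51 -0.17  0.87  0.2 ]
tool x 0.01 -1.0 -0.0 z 0.71 0.01 -0.7
4 rows  err [-0.      0.0001  0.0006] t 2.8 F [-0.9  0.4 -0.4]
dp [[0.0, 2.1, 3.0], [0.0, 2.1, 2.9], [0.1, 2.1, 3.0], [-0.0, 2.2, 3.0]] 
rot [[-0.1, 0.1, 0.0], [-0.1, 0.1, 0.1], [-0.1, 0.0, 0.0], [-0.1, 0.1, 0.1]]
```

play_rows(delta_pos=[[0,2.1,3.0],[0,2.1,2.9],[0,2.1,3.0],[0,2.1,2.9],[0,0,0]], rot=[[0,0,0],[0,0,0],[0,0,0],[0,0,0],[0,0,0]], grip=[0,0,0,0,0])

```text
t: 3.3
position: [0.5711, -0.2848, 0.0519]
tcp_rot: [0.888, -0.257, 0.102, -0.368]
ft_force: [-0.7, 0.1, -0.1]
finger_gap: 0.0003
```

```bash
python3 - <<'E'
from plan import *
from workcell import eyes
where()
x=eyes.read_camera("side");cv2.imwrite("pics/side1.png",cv2.resize(x["pixels"][100:300,200:480],(784,560),interpolation=cv2.INTER_CUBIC))
plan(W(-.12,0,.055),Rpush(45),n=5)
E
```

```text
station TCP [-0.2464, 0.0035, 0.0519] t 3.3 F [-0.7  0.1 -0.1] gap 0.0003 j [ 1.12  1.23 -0.75  1.55 -0.11  0.66  0.28]
tool x 0.0 -1.0 -0.01 z 0.71 0.01 -0.71
5 rows  err [-0.0002  0.0005 -0.0001] t 3.35 F [ 0.5  0.5 -0.4]
dp [[0.0, -1.8, 1.8], [0.1, -1.8, 1.8], [-0.0, -1.7, 1.8], [0.0, -1.8, 1.7], [0.1, -1.8, 1.8]] 
rot [[0.0, 0.0, -0.0], [0.0, 0.1, -0.1], [0.0, -0.0, -0.0], [0.0, 0.0, -0.0], [0.0, 0.1, -0.1]]
```

View pics/side1.png

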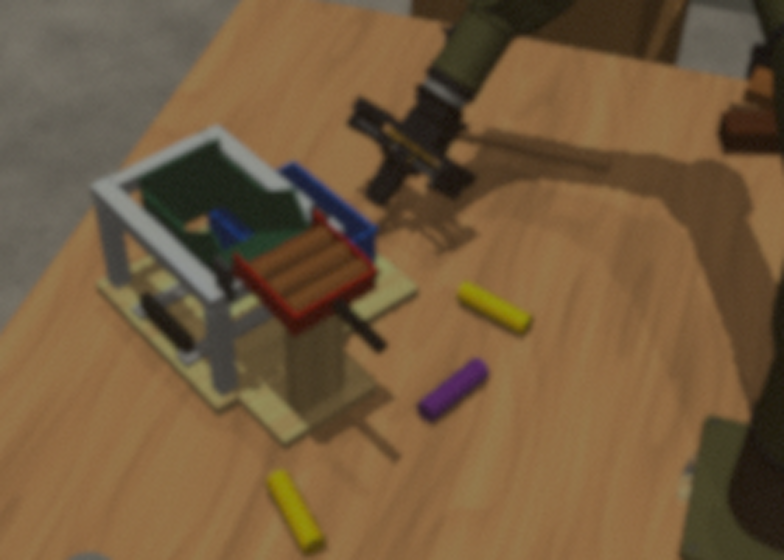

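```bash
python3 - <<'E'
from plan import *
P=np.array(read_state()['position'])
m=R.from_quat(read_state()['tcp_rot']).as_matrix()
print((proj("side",[P,P-.064*m[:,2],P-.064*m[:,2]+.0935*m[:,0],P-.064*m[:,2]-.0935*m[:,0]])-[200,100])*2.8)
E
```

```text
[[371.80920199 197.69638636]
 [398.61469028 157.27757426]
 [353.54541913 123.2173051 ]
 [446.51880366 193.48022308]]
```

play_rows(delta_pos=[[0,-1.4,1.4],[0,-1.4,1.4],[0,-1.4,1.4],[0,-1.4,1.4],[0,-1.4,1.4]], rot=[[0,0,0],[0,0,0],[0,0,0],[0,0,0],[0,0,0]], grip=[0,0,0,0,0])

```text
t: 3.85
position: [0.6286, -0.2024, 0.0583]
tcp_rot: [0.888, -0.256, 0.107, -0.367]
ft_force: [-1.1, -2.1, 1.2]
finger_gap: 0.0005
```

```bash
python3 - <<'E'
from plan import *
where()
E
```

```text
station TCP [-0.146, -0.0012, 0.0583] t 3.85 F [-1.1 -2.1  1.2] gap 0.0005 j [ 0.98  1.22 -0.77  1.6  -0.15  0.51  0.2 ]
tool x -0.0 -1.0 0.0 z 0.71 -0.0 -0.71
```

play_rows(delta_pos=[[0,-0.9,0.9],[0,-0.9,0.9],[0,-0.9,0.9],[0,-0.8,0.8],[0,0,0]], rot=[[0,0,0],[0,0,0],[0,0,0],[0,0,0],[0,0,0]], grip=[0,0,0,0,0])

```text
t: 4.35
position: [0.6539, -0.1572, 0.0574]
tcp_rot: [0.888, -0.254, 0.105, -0.369]
ft_force: [0.8, 0.2, 0.4]
finger_gap: 0.0003
```

```bash
python3 - <<'E'
from plan import *
where()
E
```

```text
station TCP [-0.0943, 0.0014, 0.0574] t 4.35 F [0.8 0.2 0.4] gap 0.0003 j [ 0.91  1.22 -0.77  1.62 -0.17  0.45  0.17]
tool x 0.0 -1.0 -0.0 z 0.71 0.0 -0.71
```

play_rows(delta_pos=[[0,-0.3,0.3],[0,-0.3,0.3],[0,-0.3,0.3],[0,-0.2,0.2],[0,0,0]], rot=[[0,0,0],[0,0,0],[0,0,0],[0,0,0],[0,0,0]], grip=[0,0,0,0,0])

```text
t: 4.85
position: [0.6615, -0.1464, 0.0567]
tcp_rot: [0.888, -0.255, 0.106, -0.368]
ft_force: [-0.2, -1.5, -0.6]
finger_gap: 0.0001
```

play_rows(delta_pos=[[0,-0.1,0.1],[0,-0.1,0.1],[0,-0.1,0.1]], rot=[[0,0,0],[0,0,0],[0,0,0]], grip=[0,0,0])

```text
t: 5.15
position: [0.6637, -0.1434, 0.0568]
tcp_rot: [0.888, -0.256, 0.106, -0.368]
ft_force: [-2.3, -1.0, -1.3]
finger_gap: 0.0004
```

```bash
python3 - <<'E'
from plan import *
where()
E
```

```text
station TCP [-0.0774, 0.0004, 0.0568] t 5.15 F [-2.3 -1.  -1.3] gap 0.0004 j [ 0.88  1.22 -0.77  1.62 -0.17  0.43  0.15]
tool x 0.0 -1.0 -0.0 z 0.71 0.0 -0.71
```

Not against the stop yet (force still only friction); press on in small steps.

play_rows(delta_pos=[[0,-0.1,0.1],[0,-0.1,0.1],[0,-0.1,0.1]], rot=[[0,0,0],[0,0,0],[0,0,0]], grip=[0,0,0])

```text
t: 5.45
position: [0.665, -0.1414, 0.0564]
tcp_rot: [0.888, -0.256, 0.105, -0.367]
ft_force: [-12.1, -9.6, 6.9]
finger_gap: 0.0003
```

play_rows(delta_pos=[[0,-0.1,0.1],[0,-0.1,0.1],[0,-0.1,0.1]], rot=[[0,0,0],[0,0,0],[0,0,0]], grip=[0,0,0])

```text
t: 5.75
position: [0.6653, -0.1411, 0.0562]
tcp_rot: [0.889, -0.257, 0.105, -0.365]
ft_force: [-23.6, -18.7, 18.7]
finger_gap: 0.0005
```

```bash
python3 - <<'E'
from plan import *
from workcell import eyes
where();print(read_state()['ft_torque'])
x=eyes.read_camera("side")["pixels"][100:250,200:410];y=eyes.read_camera("scene")["pixels"][150:300,210:420]
cv2.imwrite("pics/push.png",cv2.resize(np.vstack([x,y]),(420*2-84,1080-0)[:2] if 0 else (420,600),interpolation=cv2.INTER_CUBIC))
cv2.imwrite("pics/push_s.png",cv2.resize(y,(784,560),interpolation=cv2.INTER_CUBIC))
E
```

```text
station TCP [-0.0746, 0.0003, 0.0562] t 5.75 F [-23.6 -18.7  18.7] gap 0.0005 j [ 0.87  1.21 -0.77  1.62 -0.18  0.43  0.15]
tool x -0.0 -1.0 -0.0 z 0.7 -0.0 -0.71
[-0.94895115  2.24646297  1.55872016]
```

View pics/push.png

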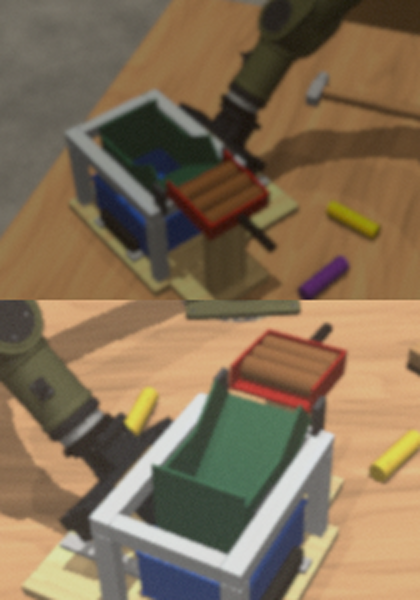

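View pics/push_s.png

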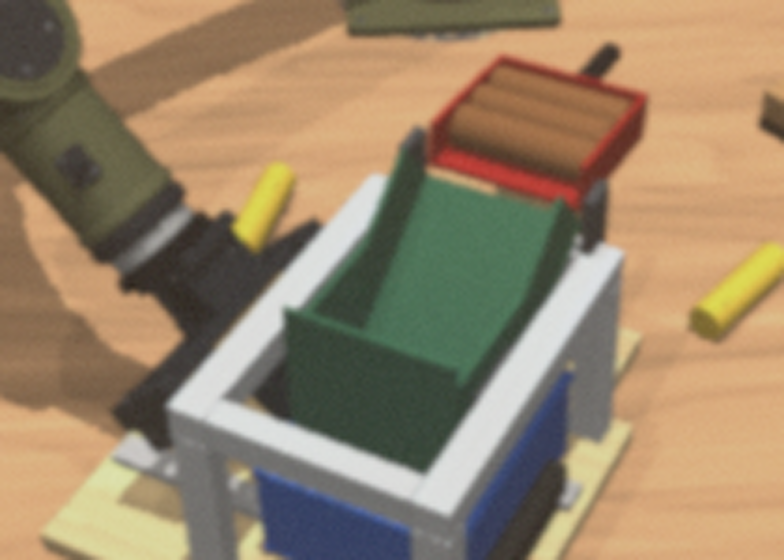

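```bash
python3 - <<'E'
from plan import *
for d in (0,.01,.02): print(proj("scene",[W(.07-d,.085,.1)]))
E
```

```text
[[362.3519473  249.31072284]]
[[358.65391773 248.02318385]]
[[354.98007584 246.74406625]]
```

play_rows(delta_pos=[[0,0.4,-0.4],[0,0.8,-0.8],[0,1.5,-1.5],[0,2.4,-2.4],[0,2.4,-2.4]], rot=[[0,0,0],[0,0,0],[0,0,0],[0,0,0],[0,0,0]], grip=[0,0,0,0,0])

```text
t: 6.35
position: [0.6125, -0.2263, 0.0576]
tcp_rot: [0.888, -0.255, 0.107, -0.368]
ft_force: [0.1, -0.6, 0.5]
finger_gap: 0.0004
```

play_rows(delta_pos=[[0,2.4,-2.4],[0,2.4,-2.4],[0,0,-4],[0,0,-4],[0,0,0]], rot=[[0,0,0],[0,0,0],[0,0,0],[0,0,0],[0,0,0]], grip=[0,0,0,0,0])

```text
t: 6.85
position: [0.5467, -0.338, 0.1166]
tcp_rot: [0.888, -0.258, 0.111, -0.365]
ft_force: [0.1, -1.0, -0.2]
finger_gap: 0.0004
```

```bash
python3 - <<'E'
from plan import *
from workcell import eyes
where();print(read_state()['ft_torque'])
x=eyes.read_camera("side")["pixels"][100:250,200:410];y=eyes.read_camera("scene")["pixels"];cv2.imwrite("pics/scene2.png",y);y=y[150:300,210:420]
cv2.imwrite("pics/push2.png",cv2.resize(np.vstack([x,y]),(420,600),interpolation=cv2.INTER_CUBIC))
E
```

```text
station TCP [-0.3044, -0.0041, 0.1166] t 6.85 F [ 0.1 -1.  -0.2] gap 0.0004 j [ 1.2   1.14 -0.77  1.49 -0.11  0.81  0.28]
tool x -0.01 -1.0 0.01 z 0.7 -0.01 -0.71
[-0.5572732   0.32380884 -0.03166007]
```

View pics/push2.png

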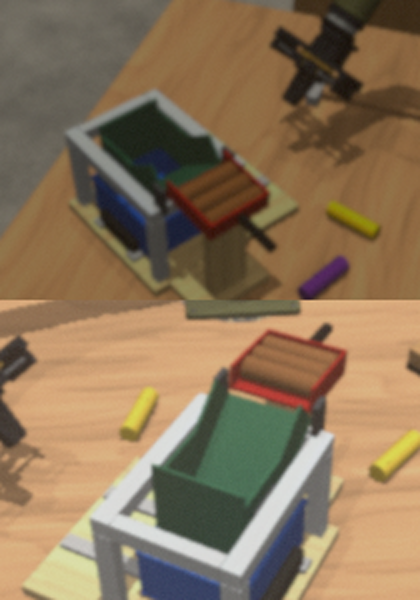

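```bash
python3 - <<'E'
from plan import *
H=W(0,.28,.2)
c=plan(W(-.25,.1,.33),Rpush(0)@R.from_euler('z',-20,degrees=True).as_matrix())
c=plan(H+[0,0,.10],Rgrip(1,-5.7),st=c)
E
```

```text
7 rows  err [-0.0005 -0.     -0.0004] t 6.95 F [ 0.2 -0.5  0.2]
dp [[-1.4, -2.7, -1.7], [-1.4, -2.5, -1.9], [-1.2, -2.4, -2.2], [-1.2, -2.2, -2.5], [-1.2, -1.9, -2.6]] 
rot [[-6.4, -1.1, -2.7], [-6.3, -1.2, -2.7], [-6.4, -1.1, -2.7], [-6.4, -1.2, -2.7], [-6.3, -1.1, -2.7]]
dp [[-1.1, -1.7, -2.8], [-1.1, -1.5, -3.0]] 
rot [[-6.4, -1.1, -2.7], [-6.3, -1.2, -2.8]]
9 rows  err [-0.0002  0.0003 -0.    ] t 6.95 F [ 0.2 -0.5  0.2]
dp [[-0.9, -3.3, 0.3], [-0.5, -3.4, 0.3], [-0.0, -3.4, 0.3], [0.4, -3.4, 0.2], [0.9, -3.3, 0.3]] 
rot [[-0.6, 0.4, -7.8], [-0.5, 0.4, -7.7], [-0.6, 0.4, -7.8], [-0.5, 0.4, -7.8], [-0.6, 0.3, -7.7]]
dp [[1.4, -3.2, 0.1], [1.7, -3.0, 0.2], [2.1, -2.7, 0.2], [2.5, -2.3, 0.1]] 
rot [[-0.5, 0.4, -7.8], [-0.6, 0.4, -7.8], [-0.6, 0.4, -7.7], [-0.5, 0.4, -7.8]]
```

play_rows(delta_pos=[[-1.4,-2.7,-1.7],[-1.4,-2.5,-1.9],[-1.2,-2.4,-2.2],[-1.2,-2.2,-2.5],[-1.2,-1.9,-2.6]], rot=[[-6.4,-1.1,-2.7],[-6.3,-1.2,-2.7],[-6.4,-1.1,-2.7],[-6.4,-1.2,-2.7],[-6.3,-1.1,-2.7]], grip=[4,4,8,8,8])

```text
t: 7.45
position: [0.5042, -0.2609, 0.2686]
tcp_rot: [0.983, -0.149, 0.03, -0.107]
ft_force: [0.9, 0.2, 0.1]
finger_gap: 0.0383
```

play_rows(delta_pos=[[-1.1,-1.7,-2.8],[-1.1,-1.5,-3.0],[0,0,0]], rot=[[-6.4,-1.1,-2.7],[-6.3,-1.2,-2.8],[0,0,0]], grip=[8,8,8])

```text
t: 7.75
position: [0.4918, -0.2273, 0.3339]
tcp_rot: [0.995, -0.097, 0.002, -0.001]
ft_force: [0.7, 0.8, 0.1]
finger_gap: 0.0625
```

```bash
python3 - <<'E'
from plan import *
where()
c=plan(W(0,.28,.3),Rgrip(1,-5.7))
E
```

```text
station TCP [-0.2399, 0.1013, 0.3339] t 7.75 F [0.7 0.8 0.1] gap 0.0625 j [ 0.65  0.49 -0.48  1.68  0.26  1.03 -0.11]
tool x 0.36 -0.93 0.0 z 0.0 -0.0 -1.0
9 rows  err [-0.0003 -0.0002  0.0002] t 7.75 F [0.7 0.8 0.1]
dp [[-0.9, -3.2, 0.4], [-0.5, -3.3, 0.3], [0.0, -3.3, 0.3], [0.4, -3.3, 0.3], [0.9, -3.2, 0.3]] 
rot [[-0.5, 0.3, -7.7], [-0.6, 0.4, -7.6], [-0.6, 0.3, -7.7], [-0.5, 0.4, -7.6], [-0.6, 0.3, -7.7]]
dp [[1.3, -3.1, 0.2], [1.7, -2.9, 0.2], [2.0, -2.7, 0.2], [2.4, -2.3, 0.2]] 
rot [[-0.5, 0.4, -7.6], [-0.6, 0.3, -7.7], [-0.5, 0.4, -7.6], [-0.6, 0.3, -7.7]]
```

play_rows(delta_pos=[[-0.9,-3.2,0.4],[-0.5,-3.3,0.3],[0.0,-3.3,0.3],[0.4,-3.3,0.3],[0.9,-3.2,0.3]], rot=[[-0.5,0.3,-7.7],[-0.6,0.4,-7.6],[-0.6,0.3,-7.7],[-0.5,0.4,-7.6],[-0.6,0.3,-7.7]], grip=[6,6,6,6,6])

```text
t: 8.25
position: [0.4762, -0.0687, 0.3091]
tcp_rot: [0.973, 0.231, 0.01, 0.023]
ft_force: [0.1, 0.7, -0.1]
finger_gap: 0.0597
```

play_rows(delta_pos=[[1.3,-3.1,0.2],[1.7,-2.9,0.2],[2.0,-2.7,0.2],[2.4,-2.3,0.2],[0,0,0]], rot=[[-0.5,0.4,-7.6],[-0.6,0.3,-7.7],[-0.5,0.4,-7.6],[-0.6,0.3,-7.7],[0,0,0]], grip=[6,6,6,6,6])

```text
t: 8.75
position: [0.4673, 0.0682, 0.2947]
tcp_rot: [0.875, 0.482, 0.02, 0.039]
ft_force: [0.1, 0.1, 0.2]
finger_gap: 0.06
```

```bash
python3 - <<'E'
from plan import *
from workcell import eyes
where()
x=eyes.read_camera("wrist");cv2.imwrite("pics/w1.png",x["pixels"]);np.savez("w1.npz",K=x["K"],E=x["extrinsics"])
y=eyes.read_camera("side")["pixels"][100:250,220:430];cv2.imwrite("pics/s3.png",cv2.resize(y,(784,560),interpolation=cv2.INTER_CUBIC))
K=x["K"];E=x["extrinsics"]
for n,P in dict(handle=W(0,.28,.2),tip=W(0,.309,.197),root=W(0,.234,.2045)).items():
    q=K@((P-E[:3,3])@E[:3,:3]);print(n,q[:2]/q[2])
c=plan(W(0,.28,.181),Rgrip(1,-5.7))
E
```

```text
station TCP [-0.0027, 0.2793, 0.2947] t 8.75 F [0.1 0.1 0.2] gap 0.06 j [ 0.24  0.47 -0.78  1.97  0.54  0.86  0.16]
tool x 1.0 -0.0 -0.0 z -0.0 -0.09 -1.0
handle [326.14742386 189.14739752]
tip [326.15552769 153.46360952]
root [326.13339564 240.70219391]
3 rows  err [ 0.0002 -0.0001  0.0002] t 8.85 F [-0.2 -0.2 -0.9]
dp [[0.2, -0.5, 3.8], [0.3, -0.5, 3.7], [0.2, -0.5, 3.8]] 
rot [[-0.2, 0.1, -0.3], [-0.1, 0.2, -0.2], [-0.2, 0.1, -0.3]]
```

View pics/w1.png

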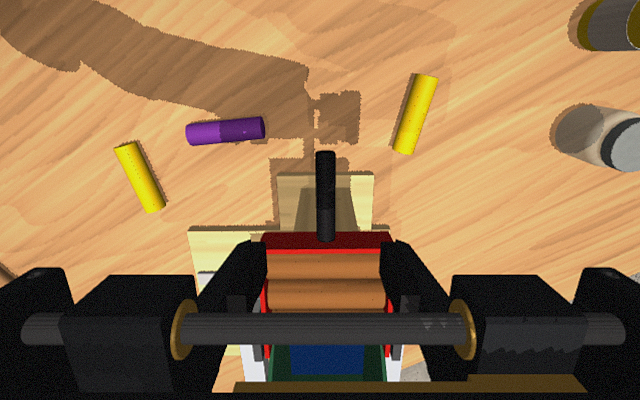

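View pics/s3.png

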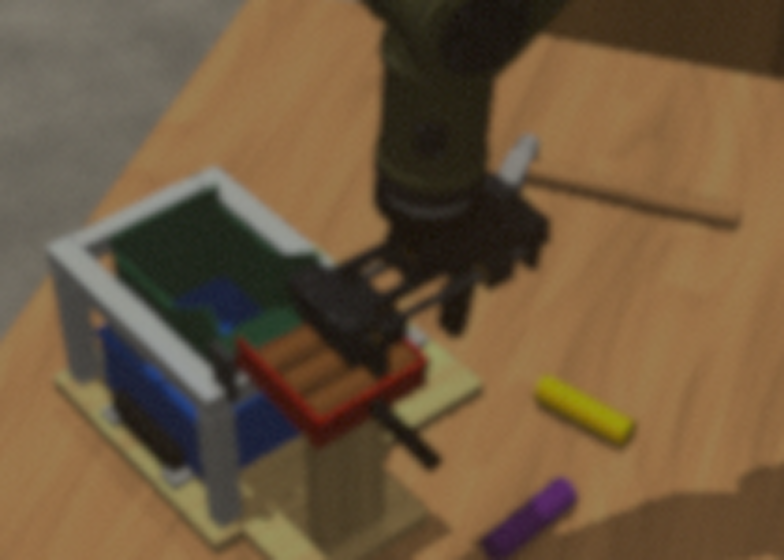

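play_rows(delta_pos=[[0.2,-0.4,3.8],[0.2,-0.4,3.7],[0,-0.4,3.0],[0,0,0.8],[0,0,0]], rot=[[0,0,0],[0,0,0],[0,0,0],[0,0,0],[0,0,0]], grip=[6,6,6,6,6])

```text
t: 9.35
position: [0.4694, 0.0649, 0.1815]
tcp_rot: [0.879, 0.475, 0.019, 0.042]
ft_force: [0.1, 0.1, -0.6]
finger_gap: 0.0599
```

```bash
python3 - <<'E'
from plan import *
where()
E
```

```text
station TCP [-0.0044, 0.2757, 0.1815] t 9.35 F [ 0.1  0.1 -0.6] gap 0.0599 j [ 0.09  0.63 -0.6   2.12  0.81  0.59 -0.11]
tool x 1.0 -0.02 -0.01 z -0.01 -0.09 -1.0
```

play_rows(delta_pos=[[0.4,-0.3,0],[0,0,0],[0,0,0],[0,0,0],[0,0,0]], rot=[[0,0,-1.0],[0,0,0],[0,0,0],[0,0,0],[0,0,0]], grip=[4,2.5,1,0.5,0.5], newtons=30)

```text
t: 9.85
position: [0.4699, 0.071, 0.1827]
tcp_rot: [0.874, 0.483, 0.021, 0.043]
ft_force: [-0.6, -0.8, 0.7]
finger_gap: 0.0224
```

play_rows(delta_pos=[[0,0,0],[0,0,0],[0,0,0]], rot=[[0,0,0],[0,0,0],[0,0,0]], grip=[0.5,0.5,0.5])

```text
t: 10.15
position: [0.4688, 0.0693, 0.1823]
tcp_rot: [0.874, 0.483, 0.019, 0.044]
ft_force: [-2.5, -3.2, 5.4]
finger_gap: 0.0147
```

```bash
python3 - <<'E'
from plan import *
where()
s=read_state();r=R.from_quat(s['tcp_rot']);m=r.as_matrix();P=np.array(s['position'])
hg=W(0,.122,.205)
# orbit about hinge axis (Sx): lift by th
for th in (.3,.5,.65):
    Q=R.from_rotvec(Sx*th);print(th,"dP",(hg+Q.apply(P-hg)-P).round(3))
c=(P,r);n=12;tot=.62
rows=[]
for i in range(n):
    Q=R.from_rotvec(Sx*tot*(i+1)/n);T=hg+Q.apply(P-hg);Rt=Q*r
    dp=(c[1].inv().apply(T-c[0])*100).round(1);rv=np.degrees((c[1].inv()*Rt).as_rotvec()).round(1)
    c=(c[0]+c[1].apply(dp/100),c[1]*R.from_rotvec(np.radians(rv)));rows.append((dp.tolist(),rv.tolist()))
for k in range(0,n,4): print([x[0] for x in rows[k:k+4]],[x[1] for x in rows[k:k+4]])
E
```

```text
station TCP [-0.0011, 0.2786, 0.1823] t 10.15 F [-2.5 -3.2  5.4] gap 0.0147 j [ 0.08  0.63 -0.6   2.12  0.81  0.6  -0.11]
tool x 1.0 -0.0 -0.01 z -0.01 -0.09 -1.0
0.3 dP [ 0.    -0.     0.047]
0.5 dP [ 0.007 -0.004  0.078]
0.65 dP [ 0.015 -0.01   0.099]
[[-0.0, -0.0, -0.8], [-0.0, -0.0, -0.8], [-0.0, -0.1, -0.8], [-0.0, 0.0, -0.9]] [[3.0, 0.0, -0.0], [2.9, 0.0, -0.1], [3.0, 0.0, 0.0], [2.9, 0.0, -0.0]]
[[-0.0, -0.0, -0.8], [-0.0, -0.0, -0.8], [-0.1, -0.0, -0.8], [0.0, -0.1, -0.8]] [[3.0, 0.0, -0.0], [3.0, 0.0, -0.1], [2.9, 0.0, 0.0], [3.0, 0.0, -0.0]]
[[0.0, 0.0, -0.9], [0.0, 0.0, -0.8], [0.0, -0.0, -0.8], [0.0, -0.0, -0.8]] [[2.9, 0.0, -0.1], [3.0, 0.0, 0.0], [3.0, 0.0, -0.0], [2.9, 0.0, -0.0]]
```

play_rows(delta_pos=[[0,0,-0.8],[0,0,-0.8],[0,0,-0.8],[0,0,-0.8],[0,0,-0.8]], rot=[[2.9,0,0],[2.9,0,0],[2.9,0,0],[2.9,0,0],[2.9,0,0]], grip=[0.5,0.5,0.5,0.5,0.5])

```text
t: 10.65
position: [0.468, 0.0698, 0.2218]
tcp_rot: [0.872, 0.482, -0.044, -0.069]
ft_force: [-2.6, -2.0, -2.7]
finger_gap: 0.0144
```

```bash
python3 - <<'E'
from plan import *
from workcell import eyes
where()
y=eyes.read_camera("side")["pixels"][100:250,220:430];cv2.imwrite("pics/s4.png",cv2.resize(y,(784,560),interpolation=cv2.INTER_CUBIC))
E
```

```text
station TCP [-0.001, 0.2796, 0.2218] t 10.65 F [-2.6 -2.  -2.7] gap 0.0144 j [ 0.32  0.69 -0.84  1.89  0.47  0.91  0.28]
tool x 1.0 0.0 -0.01 z -0.01 0.16 -0.99
```

View pics/s4.png

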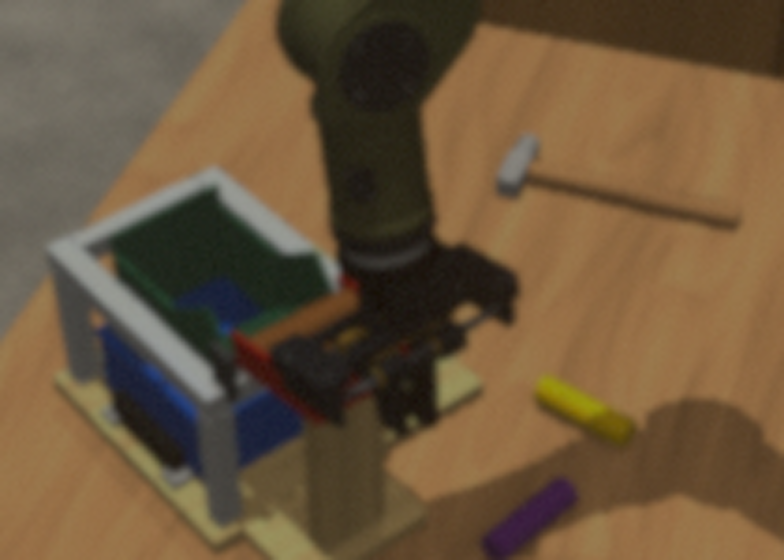

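play_rows(delta_pos=[[0,0,-0.8],[0,0,-0.8],[0,0,-0.8],[0,0,-0.8],[0,0,-0.8]], rot=[[2.9,0,0],[2.9,0,0],[2.9,0,0],[2.9,0,0],[2.9,0,0]], grip=[0.5,0.5,0.5,0.5,0.5])

```text
t: 11.2
position: [0.4759, 0.0649, 0.2606]
tcp_rot: [0.856, 0.474, -0.105, -0.179]
ft_force: [-5.1, -1.2, -0.3]
finger_gap: 0.0143
```

play_rows(delta_pos=[[0,0,-0.4],[0,0,-0.4],[0,0,-0.4],[0,0,-0.4],[0,0,-0.4]], rot=[[1.5,0,0],[1.5,0,0],[1.5,0,0],[1.5,0,0],[1.5,0,0]], grip=[0.5,0.5,0.5,0.5,0.5])

```text
t: 11.7
position: [0.4828, 0.0606, 0.2788]
tcp_rot: [0.842, 0.466, -0.137, -0.235]
ft_force: [-7.4, -2.3, 3.4]
finger_gap: 0.0146
```

```bash
cat > look.py <<'E'
from plan import *
from workcell import eyes
import sys
where()
x=eyes.read_camera("side")["pixels"][100:250,200:410];y=eyes.read_camera("scene")["pixels"][150:300,210:420]
cv2.imwrite(sys.argv[1],cv2.resize(np.hstack([x,y]),(800,286),interpolation=cv2.INTER_CUBIC))
E
python3 look.py pics/l1.png
```

```text
station TCP [-0.0009, 0.2622, 0.2788] t 11.7 F [-7.4 -2.3  3.4] gap 0.0146 j [ 0.44  0.85 -0.94  1.54  0.21  1.38  0.52]
tool x 1.0 0.01 -0.01 z -0.01 0.52 -0.85
```

View pics/l1.png

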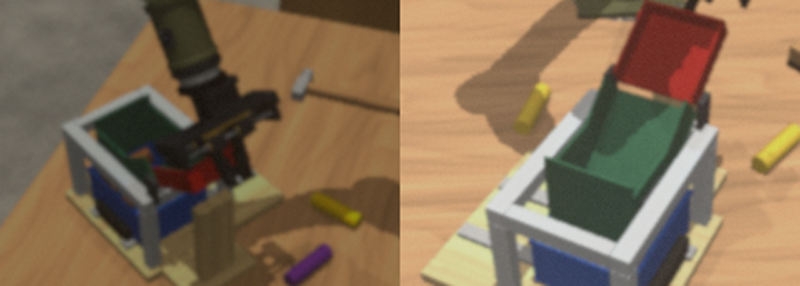

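play_rows(delta_pos=[[0,0,0],[0,0,0],[0,0,0],[0,0,0],[0,0,0]], rot=[[0,0,0],[0,0,0],[0,0,0],[0,0,0],[0,0,0]], grip=[0.5,0.5,0.5,0.5,0.5])

```text
t: 12.3
position: [0.4828, 0.0607, 0.2787]
tcp_rot: [0.842, 0.466, -0.137, -0.234]
ft_force: [-9.0, -1.1, 2.7]
finger_gap: 0.0149
```

```bash
python3 - <<'E'
from plan import *
from workcell import eyes
x=eyes.read_camera("side")["pixels"][135:235,220:320];y=eyes.read_camera("scene")["pixels"][200:300,260:360]
z=eyes.read_camera("wrist")["pixels"]
cv2.imwrite("pics/z1.png",cv2.convertScaleAbs(cv2.resize(np.hstack([x,y]),(800,400),interpolation=cv2.INTER_CUBIC),alpha=1.7))
cv2.imwrite("pics/z1w.png",cv2.convertScaleAbs(z,alpha=1.5))
E
```

```text
(no output)
```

View pics/z1.png

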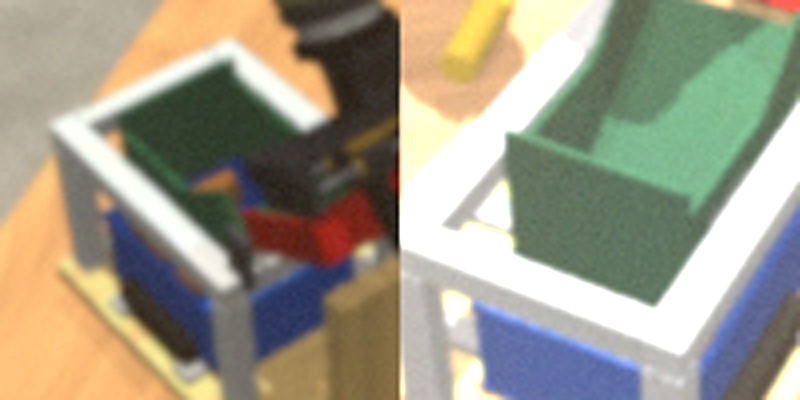

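View pics/z1w.png

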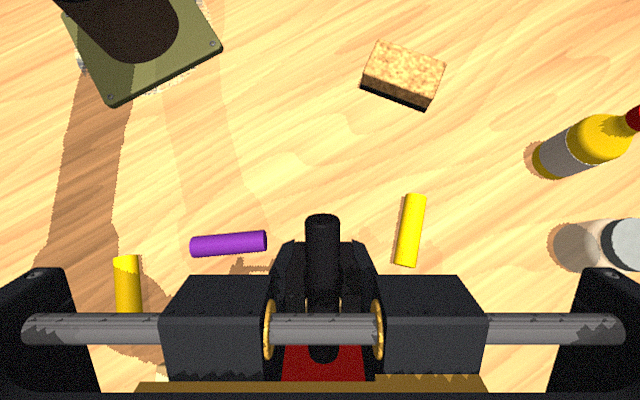

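play_rows(delta_pos=[[0,0,0.4],[0,0,0.4],[0,0,0.4],[0,0,0.4],[0,0,0.4]], rot=[[-1.5,0,0],[-1.5,0,0],[-1.5,0,0],[-1.5,0,0],[-1.5,0,0]], grip=[0.5,0.5,0.5,0.5,0.5])

```text
t: 12.95
position: [0.4758, 0.065, 0.2603]
tcp_rot: [0.856, 0.474, -0.104, -0.177]
ft_force: [-5.3, -3.2, 0.4]
finger_gap: 0.0145
```

play_rows(delta_pos=[[0,0,0.8],[0,0,0.8],[0,0,0.8],[0,0,0.8],[0,0,0.8]], rot=[[-2.9,0,0],[-2.9,0,0],[-2.9,0,0],[-2.9,0,0],[-2.9,0,0]], grip=[0.5,0.5,0.5,0.5,0.5])

```text
t: 13.45
position: [0.4682, 0.0698, 0.222]
tcp_rot: [0.873, 0.482, -0.041, -0.066]
ft_force: [3.5, -6.9, -2.1]
finger_gap: 0.0149
```

play_rows(delta_pos=[[0,0,0.8],[0,0,0.8],[0,0,0.8],[0,0,0.7],[0,0,0.5]], rot=[[-2.9,0,0],[-2.9,0,0],[-2.9,0,0],[-2.6,0,0],[-2.0,0,0]], grip=[0.5,0.5,0.5,0.5,0.5])

```text
t: 13.95
position: [0.4683, 0.0696, 0.1871]
tcp_rot: [0.875, 0.482, 0.016, 0.037]
ft_force: [9.4, -10.4, -1.7]
finger_gap: 0.0149
```

```bash
python3 - <<'E'
from plan import *
where()
E
```

```text
station TCP [-0.001, 0.2792, 0.1871] t 13.95 F [  9.4 -10.4  -1.7] gap 0.0149 j [ 0.1   0.62 -0.61  2.1   0.77  0.61 -0.07]
tool x 1.0 -0.0 -0.01 z -0.01 -0.08 -1.0
```

play_rows(delta_pos=[[0,0,0.4],[0,0,0],[0,0,0],[0,0,0],[0,0,0]], rot=[[-0.8,0,0],[0,0,0],[0,0,0],[0,0,0],[0,0,0]], grip=[0.5,1.5,3,5,6])

```text
t: 14.45
position: [0.4659, 0.074, 0.1831]
tcp_rot: [0.874, 0.484, 0.019, 0.039]
ft_force: [-0.4, -0.3, 0.1]
finger_gap: 0.0364
```

play_rows(delta_pos=[[0,0,0],[0,0,-2],[0,0,-4],[0,0,-4],[0,0,-4]], rot=[[0,0,0],[0,0,0],[0,0,0],[0,0,0],[0,0,0]], grip=[6,6,6,6,6])

```text
t: 14.95
position: [0.4554, 0.0809, 0.324]
tcp_rot: [0.874, 0.484, 0.018, 0.039]
ft_force: [0.7, -1.0, -0.6]
finger_gap: 0.0598
```

```bash
python3 - <<'E'
from plan import *
where()
# retreat to robot's side/up
plan(np.array([.40,-.25,.40]),Rgrip(1,0)) 
E
```

```text
station TCP [0.0017, 0.2961, 0.324] t 14.95 F [ 0.7 -1.  -0.6] gap 0.0598 j [ 0.23  0.42 -0.81  1.94  0.48  0.92  0.19]
tool x 1.0 0.0 -0.01 z -0.01 -0.09 -1.0
8 rows  err [ 0.0001 -0.0002 -0.0003] t 14.95 F [ 0.7 -1.  -0.6]
dp [[-3.9, 1.7, -0.8], [-3.9, 1.7, -0.8], [-3.8, 1.6, -0.8], [-3.9, 1.7, -0.9], [-3.9, 1.6, -0.8]] 
rot [[0.6, 0.0, 0.0], [0.6, 0.1, 0.0], [0.6, 0.0, 0.0], [0.7, 0.1, 0.1], [0.6, 0.0, -0.0]]
dp [[-3.9, 1.7, -0.9], [-3.8, 1.6, -0.9], [-3.9, 1.6, -1.0]] 
rot [[0.6, 0.0, -0.0], [0.6, 0.1, 0.0], [0.6, 0.0, 0.0]]
```

```bash
python3 - <<'E'
from plan import *
plan(W(0,.12,.42),Rgrip(1,0)) 
E
```

```text
5 rows  err [-0.0003 -0.     -0.0002] t 14.95 F [ 0.7 -1.  -0.6]
dp [[-0.1, 3.7, -1.6], [-0.0, 3.6, -1.7], [-0.0, 3.6, -1.7], [-0.1, 3.6, -1.8], [-0.0, 3.6, -1.9]] 
rot [[1.0, 0.1, 0.0], [1.0, 0.0, 0.1], [0.9, 0.1, -0.0], [1.0, 0.1, 0.0], [1.0, 0.0, 0.0]]
```

play_rows(delta_pos=[[0,1.0,-3.6],[0,3.6,-1.7],[0,3.6,-1.7],[0,3.6,-1.7],[0,3.6,-0.8]], rot=[[1,0,0],[1,0,0],[1,0,0],[1,0,0],[1,0,0]], grip=[8,8,8,8,8])

```text
t: 15.45
position: [0.583, 0.0019, 0.4263]
tcp_rot: [0.875, 0.484, -0.001, 0.001]
ft_force: [0.1, 0.5, -0.7]
finger_gap: 0.08
```

play_rows(delta_pos=[[0,2.6,0],[0,0,0]], rot=[[0,0,0],[0,0,0]], grip=[8,8])

```text
t: 15.65
position: [0.606, -0.0143, 0.423]
tcp_rot: [0.876, 0.482, -0.003, 0.001]
ft_force: [-0.6, -0.3, -1.5]
finger_gap: 0.0799
```

```bash
python3 - <<'E'
from plan import *
from workcell import eyes
where()
z=eyes.read_camera("wrist");cv2.imwrite("pics/w3.png",cv2.convertScaleAbs(z["pixels"],alpha=1.4))
x=eyes.read_camera("side")["pixels"][100:250,200:410];y=eyes.read_camera("scene")["pixels"][150:300,210:420]
cv2.imwrite("pics/l3.png",cv2.convertScaleAbs(cv2.resize(np.vstack([x,y]),(420,600),interpolation=cv2.INTER_CUBIC),alpha=1.3))
E
```

```text
station TCP [0.0012, 0.1179, 0.423] t 15.65 F [-0.6 -0.3 -1.5] gap 0.0799 j [ 0.36  0.59 -0.79  1.31  0.42  1.41  0.59]
tool x 1.0 -0.0 -0.01 z -0.01 0.0 -1.0
```

View pics/w3.png

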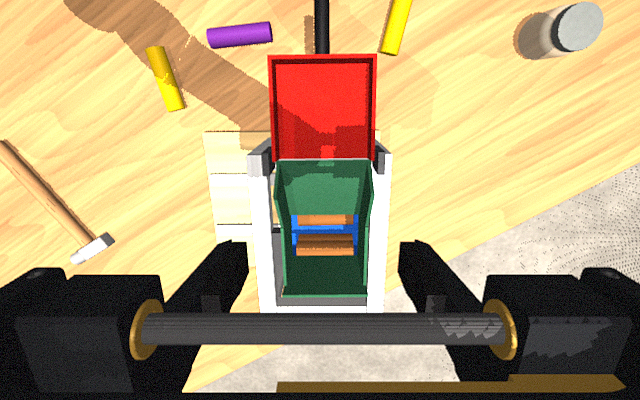

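View pics/l3.png

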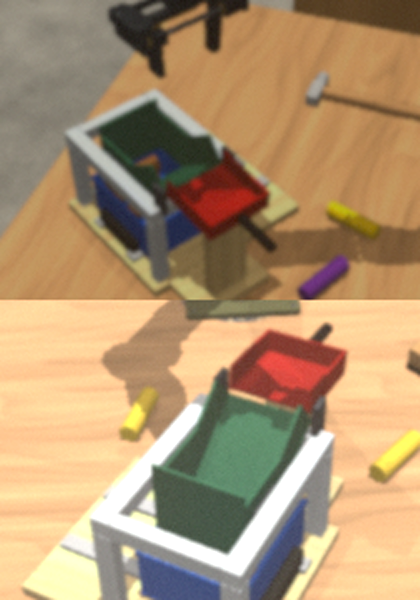

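```bash
python3 - <<'E'
import cv2
z=cv2.imread("pics/w3.png")[190:290,260:390];cv2.imwrite("pics/w3z.png",cv2.resize(z,(780,600),interpolation=cv2.INTER_CUBIC))
E
```

```text
(no output)
```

View pics/w3z.png

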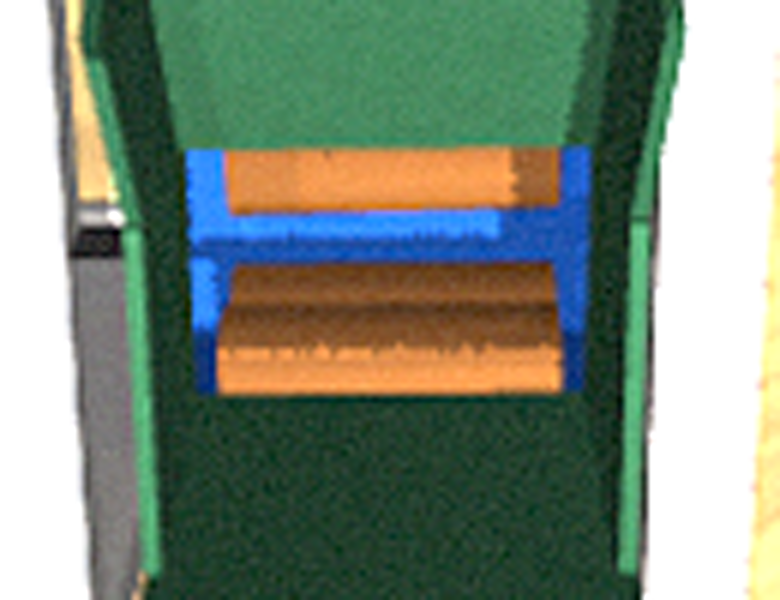

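```bash
python3 - <<'E'
from plan import *
from workcell import eyes
z=eyes.read_camera("wrist");K=z["K"];E=z["extrinsics"];print(K[0,0],E.round(3).tolist())
# candidates: for silhouettes edges: (row, left,right) zoom px
for r,l,rr in ((150,225,560),(210,231,560),(265,235,553),(303,226,556),(345,218,560),(392,218,562)):
    v=190+(r+.5)/6;u=[260+(a+.5)/6 for a in (l,rr)]
    dep=K[0,0]*.1/(u[1]-u[0])
    P=E[:3,:3]@(np.linalg.solve(K,[np.mean(u),v,1])*dep)+E[:3,3]
    q=P-[p[0],p[1],0];print(r,round(dep,3),"st",(q@Sx).round(3),(q@Sy).round(3),P[2].round(3))
print(spot:=None)
E
```

```text
310.7184509377823 [[0.53, 0.806, 0.266, 0.532], [0.848, -0.501, -0.173, 0.035], [-0.006, 0.317, -0.948, 0.571], [0.0, 0.0, 0.0, 1.0]]
150 0.557 st 0.006 -0.002 0.054
210 0.567 st 0.007 -0.023 0.05
265 0.586 st 0.007 -0.048 0.038
303 0.565 st 0.006 -0.049 0.061
345 0.545 st 0.005 -0.052 0.083
392 0.542 st 0.006 -0.063 0.09
None
```

```bash
python3 - <<'E'
from plan import *
from workcell import eyes
from scipy.optimize import brentq
z=eyes.read_camera("wrist");K=z["K"];E=z["extrinsics"]
cv2.imwrite("pics/w4z.png",cv2.resize(cv2.convertScaleAbs(z["pixels"][190:290,260:390],alpha=1.4),(780,600),interpolation=cv2.INTER_CUBIC))
c=E[:3,3]-[p[0],p[1],0];o=np.array([c@Sy,c[2]])
def ray(r):
    d=E[:3,:3]@np.linalg.solve(K,[325,190+(r+.5)/6,1]);d=np.array([d@Sy,d[2]]);return d/np.linalg.norm(d)
def tang(r,zc):  # circle on the -y side of ray, tangent
    d=ray(r);n=np.array([d[1],-d[0]]);n=n if n[0]<0 else -n
    # (C-o).n=.015
    return o[0]+(.015-(zc-o[1])*n[1])/n[0]
print("low y",tang(265,.044))
for zu in (.044,.06,.070,.075,.08,.084): 
    yu=tang(303,zu);print(zu,round(yu,4),"dist",np.hypot(yu-tang(265,.044),zu-.044).round(4))
d=ray(392);print("lip at z.115: y",o[0]+d[0]*(.115-o[1])/d[1], "ray at z=.06",o[0]+d[0]*(.06-o[1])/d[1])
E
```

```text
low y -0.06154171930026614
0.044 -0.0748 dist 0.0133
0.06 -0.0668 dist 0.0168
0.07 -0.0617 dist 0.026
0.075 -0.0592 dist 0.0311
0.08 -0.0567 dist 0.0363
0.084 -0.0547 dist 0.0406
lip at z.115: y -0.04948915166370915 ray at z=.06 -0.08043093009005203
```

View pics/w4z.png

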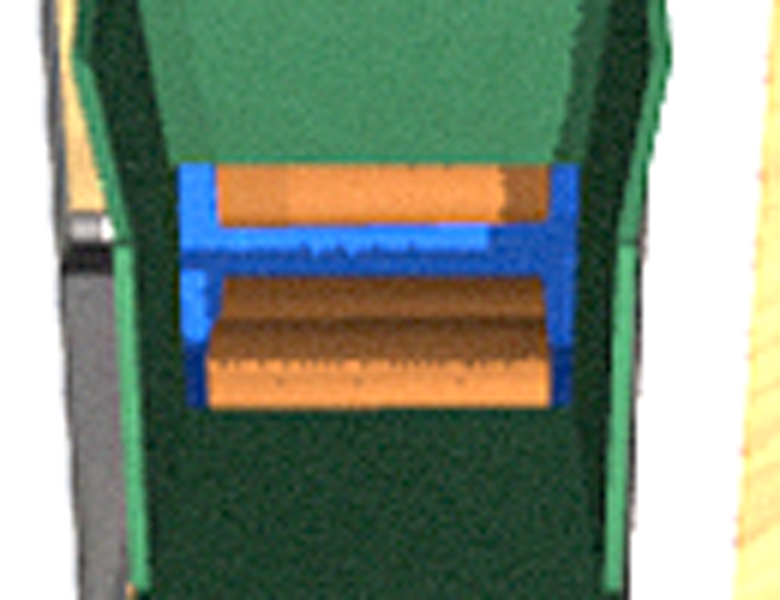

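```bash
python3 - <<'E'
from workcell import read_state, ticket
s=read_state();print(s['t'],s['ft_force'].round(1) if hasattr(s['ft_force'],'round') else s['ft_force'])
print(ticket.close_job())
E
```

```text
15.9 [ 0.3  0.5 -0.3]
the job is handed in; nothing more can be done
None
```

The job is done and handed in at 15.9 s of the 61 s allowed. No verdict was returned.

- **Bin:** I pushed it home with the tool leaning 45° under the crossbar until the force rose to about 35 N. The last pictures still show it against the stop. At that peak the force did not point exactly along the rails. I took it for stop contact, since the picture fit agreed with the home position.
- **Dowels:** All three rolled down the chute and show in the bin in the last wrist pictures. One seems to lie on top of another against the bin's far wall. I estimate its centre at about 45 mm above the bin floor, against the 55 mm limit. It held still over the last checks.
- **Tray:** I lifted it by the handle through about 0.64 rad, lowered it and let go. It now looks the same as it did before the lift.
- **Bystanders and robot:** The arm stayed clear of the glue bottle, hammer, sanding block and jar. I did not measure where they stand at the end. The arm was hanging free above the station, with wrist force under 1 N.

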